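# Hold the bearing keeper against the sprung fence

### The arm

A 6-joint arm with a two-finger parallel gripper is mounted at the origin on the work surface. World frame = base frame: x ahead of the robot, y to its left, z up, the work surface at z = 0. Lengths are in m, angles in rad, forces in N, time in s.
With the tool pointing down it reaches from about 0.225 to 0.875 m from the base axis. Payload 3.4 kg.
Tool frame: the origin (TCP) lies at the very end of the fingers, on their centre line; the grasp point (between the pads) lies 19 mm behind it; z points along the fingers, y is the direction in which the jaws open and shut (so a half turn about z gives the same grasp; the last joint's range is limited). The gripper opens to 85 mm and grips with 20 to 120 N. Pads are 22 mm wide; open, the fingers measure 114 mm over their backs; the gripper's body (76 mm by 85 mm) begins 54 mm behind the grasp point. The pads swing forward as they close: fully open they stand 13 mm farther back than shut.
Start: joints at [1.028, 0.276, 1.505, -0, 1.361, -0.121], TCP at [0.235, 0.525, 0.231] pointing down, gripper open.
Joint ranges: [-2.89, 2.89], [-0.75, 2.08], [0.22, 2.7], [-1.18, 4.32], [0.11, 2.71], [-2.7, 2.7]. Speed limits (rad/s): [2.57, 2.57, 3.14, 3.14, 3.14, 3.14].

### API

Orientations are given as a unit quaternion [w, x, y, z].
In Python, from rig import manip, viewer, job gives the robot as it stands.
- The arm moves only by the shell command python3 -m crank 'ROWS' [OPENING] [FORCE]. ROWS is JSON, a list of rows, each a list of 6 numbers: the shift along the tool's x, y, z in m, then the turn, a rotation vector about the tool's x, y, z in degrees. In form: [[dx, dy, dz, rx, ry, rz], ...]. A call has 1 to 20 rows; each row is the pose to reach, as a shift and turn from the pose measured when the call began, along the tool's axes at that moment; what a row does not reach only later rows make up. A row lasts 1/8 s, in which the tool goes at most 62.5 mm and 10.7 degrees, less where a joint would pass 70% of its speed; a pose out of reach is approached as far as the arm can. A call with a gripper value outside its range is refused whole. OPENING is the opening, from 0 (shut) to 1 (fully open), set as the call begins (- or left out, the last holds). The fingers move at their own pace and stop on an object; FORCE is the grip in N (left out, the last holds). Time passes only in rows, so rows that repeat a pose let the fingers close. It gives the time, the measured TCP pose, the force and the opening at its end, in the units of the state.
- manip.get_state(): the state, without advancing time (a new reading comes with each control period).
- viewer.get_image(name): name is "side" or "top"; returns a dict with "frame" (400x640x3 uint8, blue, green, red), "range_z" (400x640 float32, m along the optical axis (not along the pixel's ray), 0 where there is no reading), "intrinsics" (3x3 intrinsics, pixels), "world_from_camera" (4x4, takes a point from camera to world coordinates). Camera axes: x right, y up, looking along -z (the intrinsics and any distortion apply to the point x, -y, -z); pixel columns grow to the right and rows downward; lengths in m; the calibration is good to about 2 mm. A picture is of the moment at which its call begins.
- job.sign_off(): hands the job in, once; it reports no verdict.
The state is a dict: "clock": time; "qpos": joint angles; "qd": joint speeds; "effort": joint torques, N m; "position": TCP position; "ee_rot": TCP orientation; "contact_force": force on the tool from outside, world axes, zero at the start; "moment": the same for the moment, N m; "width": finger opening in m.
Only numpy, scipy, OpenCV 4.12 (cv2) and the standard library are available. Lean on these libraries where they do the work, as an engineer would, in place of code of your own. Each camera call takes 0.05 s, during which the arm holds its last target. There are 200 camera calls.

### The job

Tip the lid of the parts tin up by its tab, some 15 degrees with the opposite edge still on the rim, then lift it off and lay it flat, tab up, in the middle of the rubber mat. Take the T-shaped steel keeper out of the tin, stand it foot down on the fixture's bed with its ends flush with the ends of the spring-backed fence, and press it squarely against the fence with a steady 10 N or so (never more than 20 N), which drives the fence back half its travel. Finish while still holding it pressed like this, as a third hand for the fitter who will bolt it, and leave the other things on the bench where they are.

Things in the scene. Friction and masses are not known exactly. Their poses are not given: they have to be found in the camera images.
- tin: Fixed open-topped rectangular sheet-metal parts tin, 184 (its x) x 120 (its y) x 80 mm high, walls and floor 4 mm thick. Origin: centre of its underside. At the start the lid lies on its rim and the keeper stands inside on the floor, foot down, 70 mm side roughly along the tin's x.
- lid: The loose lid (150 g) of the tin: plate 188 x 124 x 4 mm; under it a plug 166 x 102 x 5 mm that drops loosely (5 mm play all round) inside the rim; on top, near the edge at its -x end (towards the robot), an upright tab to pinch, 12 mm thick (along the lid's x), 30 mm wide (y), 32 mm high. Origin: centre of the plug's underside; z up through the lid. It tips about its opposite (+x) edge, 94 mm from the origin, resting on the rim.
- lid_tab (a point): Centre of the lid's tab, half-way up: 16 mm above the plate's top, 78 mm from the lid's middle. Axes as the lid's.
- lid_mid (a point): Middle of the top of the lid's plate, 9 mm above the plug's underside. Axes as the lid's.
- mat_top (a point): Middle of the top of the fixed flat rubber mat, 200 (x) x 140 (y) x 4 mm, on which the lid is to be laid. Its top is 4 mm above the bench.
- keeper: The keeper: a loose upside-down-T-shaped dark steel block, about 350 g, 64 mm high. Foot 30 mm (its x) x 70 mm (its y) x 28 mm high, with bolt holes on both 70 x 28 mm faces; on its middle a boss 30 (x) x 30 (y) x 36 mm high to grip across its y width (an x face must be free to meet the fence). Same after a half turn. Held by the boss it can swivel between the fingers if its foot is pressed down hard and dragged along the bed. Origin: centre of the foot's underside.
- keeper_mid (a point): Centre of the keeper, half-way up (32 mm above its underside). Axes as the keeper's.
- fixture: Fixed fastening fixture: grey bed plate 170 (x) x 110 (y) mm whose smooth oiled top (friction about 0.25) is 12 mm above the bench; on it, towards +x, the fence and behind that a fixed housing 34 mm above the bed (from 63 to 85 mm from the origin). The keeper goes on the free bed on the -x side of the fence, its 70 mm side along the fixture's y. Origin: centre of the bed's underside; x is the pressing direction.
- fence (a joint): Travel of the spring-backed fence along the fixture's +x, 0 (at rest) to 0.040 m. No preload, 500 N/m: 10 N at 0.020 m. The fence springs back when let go.
- fence_face (a point): Centre of the fence's front face, 14 mm above the bed; at rest 10 mm to +x of the fixture's origin, and it moves with the fence. The fence is a steel plate 10 mm thick, 70 mm wide (y) and 27 mm high above the bed, with a tongue 16 mm wide in its middle that rises to 59 mm above the bed and backs the keeper's boss. Axes as the fixture's.
- spline: Bystander: rusty splined shaft stub lying on the bench, 36 mm thick, 130 mm long. Origin under its middle.
- shim_a: Bystander: flat brass shim ring, 48 mm across, 5 mm high. Origin: centre of its underside.
- shim_b: Bystander: a second brass shim ring, same size. Origin: centre of its underside.
- grease_tin: Bystander: red enamel grease tin with spout, 72 mm across, 128 mm high. Origin: centre of its underside.
Mind the look-alikes: they are no part of the job. What is shaped like the tin but turquoise is not meant. Of the things that look like the part that bears mat_top, take the one that is farthest to the robot's right at the start.

How it is judged:
On the way, in this order (a step that is already met when the one before it is completed fails the run):
1. the lid is tipped up at the tab by 10 degrees or more while still over the rim (angle between lid's own z axis and vertical above 0.17 rad and z of lid_mid in the frame of tin below 0.14 m and horizontal distance between lid_mid and tin below 0.05 m), for 0.05 s.
2. the lid lies flat on the mat and is let go (horizontal distance between lid_mid and mat_top below 0.05 m and z of lid_mid in the frame of mat_top below 0.014 m and angle between lid_mid's own z axis and vertical below 0.06 rad and contact force between lid and the fingers below 0.1 N), for 0.2 s.
At the end, for the whole second after the job is handed in: Keeper upright on the bed (4.5 degrees), square to the fence (5 degrees), ends flush within 7 mm, at rest, pressed on the fence with 7 to 13 N (fence back 13 to 27 mm); lid flat on the mat within 50 mm of its middle (horizontal distance between lid_mid and mat_top below 0.05 m and z of lid_mid in the frame of mat_top below 0.014 m and angle between lid_mid's own z axis and vertical below 0.06 rad and contact force between keeper and fence between 7 and 13 N and value of joint fence between 0.013 and 0.027 m and z of keeper_mid in the frame of fixture between 0.04 and 0.048 m and angle between keeper's own z axis and vertical below 0.08 rad and angle between the x axis of keeper and the x axis of fixture, either way round below 0.09 rad and y of keeper_mid in the frame of fixture between -0.007 and 0.007 m and linear speed of keeper below 0.01 m/s); the arm keeps its last pose, push and grip.
It fails at once if the keeper is pressed on the fence with more than 22 N (contact force between keeper and fence above 22 N).
It fails at once if a bystander is pushed out of place (over 20 mm) (distance of any of spline, shim_a, shim_b, grease_tin from where it was at the start of the episode above 0.02 m).
It also fails if it takes over 64 s, if anything falls off the work surface, if the arm or the gripper's body presses on something with over 40 N, if the wrist force passes 120 N, or if a joint passes its speed limit or range.

## Working session

There is one attempt and no reset: what is moved stays moved. The work goes in short steps, Python scripts to look and compute and a shell command to move; the robot and the scene stay as the last step left them, time stands still between calls to the robot, and variables do not carry over. Pictures are saved under pics/ and viewed, about 8 in all and at most 12, crops included, and the job is handed in when it is done.

```bash
ls; mkdir -p pics; cat > h.py <<'E'
import numpy as np, cv2
from scipy.spatial.transform import Rotation as R
from rig import manip, viewer, job
def cloud(im):
    K=np.array(im["intrinsics"]);T=np.array(im["world_from_camera"]);z=im["range_z"]
    v,u=np.mgrid[:z.shape[0],:z.shape[1]]
    P=np.stack([(u-K[0,2])/K[0,0]*z,-(v-K[1,2])/K[1,1]*z,-z],-1)
    W=P@T[:3,:3].T+T[:3,3]; W[z==0]=np.nan
    return W
def st():
    s=manip.get_state(); q=s["ee_rot"]; r=R.from_quat([q[1],q[2],q[3],q[0]])
    return s,r
E
python3 - <<'E'
from h import *
for n in("top","side"):
    im=viewer.get_image(n); cv2.imwrite(f"pics/{n}0.png",im["frame"]); np.savez(f"{n}0.npz",**im)
    print(n,np.round(im["intrinsics"],1).tolist(),np.round(im["world_from_camera"],3).tolist(),{k for k in im})
s,r=st(); print(s); print(r.as_matrix().round(3))
E
```

```text
pics
top [[498.8, 0.0, 309.9], [0.0, 498.8, 204.9], [0.0, 0.0, 1.0]] [[0.001, 0.988, -0.155, 0.305], [-1.0, 0.003, 0.015, -0.047], [0.016, 0.155, 0.988, 1.34], [0.0, 0.0, 0.0, 1.0]] {'frame', 'world_from_camera', 'intrinsics', 'range_z'}
side [[446.4, 0.0, 322.3], [0.0, 446.4, 197.2], [0.0, 0.0, 1.0]] [[0.956, 0.192, -0.222, 0.199], [-0.293, 0.584, -0.757, -1.066], [-0.016, 0.789, 0.614, 0.913], [0.0, 0.0, 0.0, 1.0]] {'frame', 'world_from_camera', 'intrinsics', 'range_z'}
{'clock': 0.1, 'qpos': array([ 1.02801929e+00,  2.76529275e-01,  1.50599560e+00, -5.07431033e-05,
        1.36073784e+00, -1.21004001e-01]), 'qd': array([-0.00116517,  0.0003065 , -0.00234995, -0.00104784,  0.0002958 ,
        0.00158192]), 'effort': array([ 2.02811323e-03, -4.17703092e+01, -2.46404225e+01,  2.29066991e-04,
        5.69139433e-03,  2.55960714e-05]), 'position': array([0.23516626, 0.52418428, 0.230532  ]), 'ee_rot': array([-2.48623460e-04,  2.09321592e-01,  9.77846498e-01, -7.97545510e-04]), 'contact_force': array([ 0.16328943,  0.22151742, -0.5809885 ]), 'moment': array([-0.05160186,  0.00265931, -0.00423472]), 'width': 0.08529227685256663}
[[-0.912  0.409 -0.001]
 [ 0.409  0.912 -0.001]
 [ 0.    -0.002 -1.   ]]
```

View pics/top0.png

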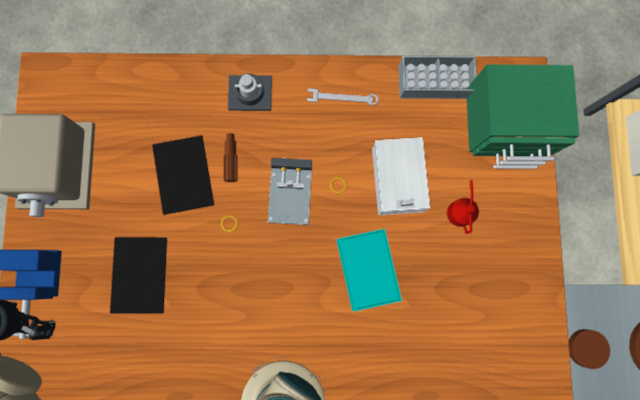

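View pics/side0.png

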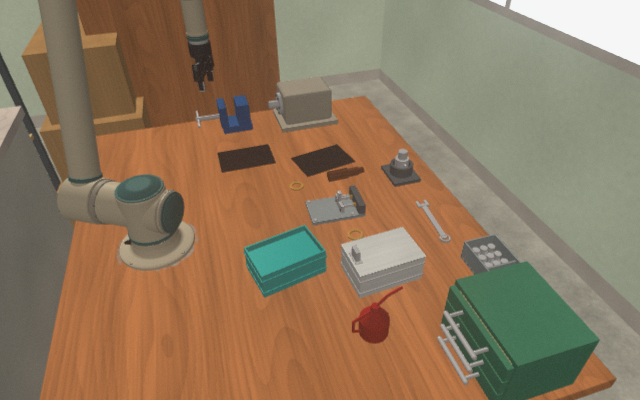

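The top view (robot's right is image right) shows the white tin and lid at about (401,176) with the tab at (407,203), and the fixture at (290,190). There are two mats, at (183,174) and (138,275); the first is farther right, so it's the target. The spline is at (230,157), the shims at (229,223) and (338,185), and the grease tin at (463,212). The side view agrees.

```bash
cat > m0.py <<'E'
from h import *
im=dict(np.load("top0.npz")); W=cloud(im); f=im["frame"].astype(int); Z=W[...,2]
v,u=np.mgrid[:400,:640]
def rect(m,name):
    n,l,s,c=cv2.connectedComponentsWithStats(m.astype(np.uint8)); i=1+np.argmax(s[1:,4]); m=l==i
    p=W[m]; (cx,cy),(a,b),t=cv2.minAreaRect((p[:,:2]*1000).astype(np.float32))
    print(name,m.sum(),"c",round(cx,1),round(cy,1),"size",round(a,1),round(b,1),"ang",round(t,2),"z",np.round(np.percentile(p[:,2],[5,50,95]),4)); return m
box=lambda a,b,c,d:(u>=a)&(u<b)&(v>=c)&(v<d)
rect(box(360,440,125,225)&(abs(Z-.0845)<.009),"lid")
rect(box(360,440,125,225)&(Z>.100),"tab")
rect(box(145,222,125,220)&(f.max(-1)<60),"mat")
m=box(262,318,150,230)
rect(m&(abs(Z-.012)<.004)&(f.max(-1)-f.min(-1)<40),"bed")
rect(m&(Z>.030),"fence+house")
rect(m&(Z>.060),"tongue/..")
print("max z",np.nanmax(Z[m]), np.round(Z[155:200:3,270:314:4]*1000))
for n,b in(("spl",(220,240,130,185)),("gt",(440,485,175,240))):
    rect(box(*b)&(Z>.015),n)
for n,b in(("sa",(215,242,210,236)),("sb",(325,350,172,198))):
    mm=box(*b)&(f[...,0]<60)&(f[...,1]>120); print(n,np.nanmean(W[mm],0))
E
python3 m0.py
```

```text
lid 3325 c 586.7 -303.7 size 189.4 125.5 ang 3.98 z [0.0817 0.0858 0.09  ]
tab 73 c 508.2 -309.1 size 29.9 11.9 ang 89.63 z [0.1055 0.1168 0.1214]
mat 3534 c 596.5 280.7 size 197.4 133.6 ang 13.66 z [nan nan nan]
bed 1313 c 539.7 -11.9 size 108.8 149.4 ang 86.93 z [0.0096 0.0133 0.0157]
fence+house 611 c 599.8 -14.9 size 109.6 81.2 ang 87.39 z [0.0317 0.0456 0.0653]
tongue/.. 34 c 565.6 -12.9 size 15.8 10.5 ang 86.97 z [0.0652 0.0712 0.0749]
max z 0.07660611106260484 [[ 4.  6. -2. -1.  0.  0. -5.  0.  7.  5. -2.]
 [ 6. 51. 39. 50. 45. 48.  3. 30.  2. -0. nan]
 [48. nan 46. 49. 51. 47. 49. 50. 43. 48. 48.]
 [50. 48. 48. 50. 47. 45. 49. 51. 49. 46. 51.]
 [ 3. 26. 23. 31. 33. 31. 39. 42. 44. 49. 46.]
 [ 5. 16. 16. 36. 16. 16. 14. 37. 12. 15. 11.]
 [ 0. 17. 16. 32. 14. 15. 15. 33. 18. 13. 14.]
 [14. 20. 13. 34. 11.  8.  9. 36. 17. 16. 19.]
 [16. 18. 18. 31. 11. 10. 11. 29. 14. 13. 10.]
 [15. 15. 41. 40. 71. 73. 13. 28.  8. 18. 14.]
 [15. 16. 40. 44. 44. 58. 38. 39. 40. 13. -3.]
 [16. 17. 13. 10. 17. 12. 10. 19. 21. 14.  2.]
 [13. 16. 15. 13. 16. 17. 14. 16. 15. 13.  0.]
 [13. 14. 13. 12. 16. 14. 22. 19. 12. 12.  5.]
 [14. 13. 11. 15. 13. 13. 13. 14. 12. 17.  1.]]
spl 583 c 644.6 149.6 size 131.8 35.9 ang 1.65 z [0.0237 0.0322 0.0395]
gt 795 c 497.9 -469.8 size 109.1 71.9 ang 36.95 z [0.0262 0.0657 0.1201]
sa [0.46473916 0.15121329 0.00642542]
sb [ 0.57232569 -0.14207152  0.00403678]
```

```bash
python3 - <<'E'
import cv2,numpy as np
a=cv2.imread("pics/top0.png")[150:230,255:325]; b=cv2.imread("pics/side0.png")[170:310,290:440]
a=cv2.resize(a,None,fx=5,fy=5,interpolation=2); b=cv2.resize(b,(428,400),interpolation=2)
cv2.imwrite("pics/crop0.png",np.hstack([a,b]))
E
```

```text
(no output)
```

View pics/crop0.png

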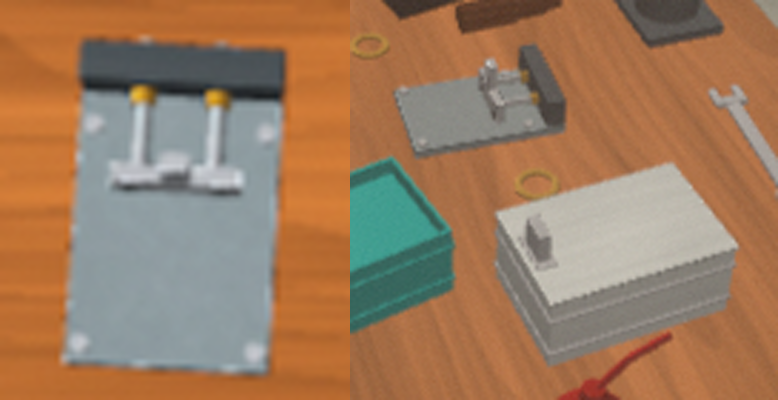

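Crop shows the fixture seen square on, the fence with its centre tongue at crop (173,165), and the lid tab at the edge nearest the robot. That's enough to set out.

```bash
cat >> h.py <<'E'
def go(x,y,z,yaw,tilt=0):
    """row from the present pose to TCP x,y,z (m), tool y at world yaw (deg), tool down then tilted about tool x"""
    s,r=st(); a=np.radians(yaw); Y=np.array([np.cos(a),np.sin(a),0]);Zt=np.array([0,0,-1.])
    M=R.from_matrix(np.stack([np.cross(Y,Zt),Y,Zt],1))*R.from_rotvec([tilt,0,0],degrees=True)
    d=r.inv().apply(np.array([x,y,z])-s["position"]); w=(r.inv()*M).as_rotvec(degrees=True)
    print("row",np.round(d,4).tolist(),np.round(w,2).tolist())
def show():
    s,r=st(); M=r.as_matrix(); print("t",s["clock"],"p",np.round(s["position"],4),"yaw",np.degrees(np.arctan2(M[1,1],M[0,1])).round(2),"z",M[:,2].round(3),"F",np.round(s["contact_force"],1),"M",np.round(s["moment"],2),"w",round(s["width"],4),"q",np.round(s["qpos"],2))
E
python3 -c "
from h import *
go(.5085,-.309,.16,4)"
```

```text
row [-0.5905, -0.6482, 0.0715] [-0.09, 0.04, 61.83]
```

```bash
r='[-0.5905,-0.648,0.0715,-0.1,0,61.8]'; python3 -m crank '[[-0.59,-0.648,0,0,0,61.8],[-0.59,-0.648,0,0,0,61.8],[-0.59,-0.648,0,0,0,61.8],[-0.59,-0.648,0,0,0,61.8],[-0.59,-0.648,0,0,0,61.8],[-0.59,-0.648,0,0,0,61.8],[-0.59,-0.648,0,0,0,61.8],[-0.59,-0.648,0,0,0,61.8],[-0.59,-0.648,0,0,0,61.8],[-0.59,-0.648,0,0,0,61.8],[-0.59,-0.648,0.0715,0,0,61.8],[-0.59,-0.648,0.0715,0,0,61.8],[-0.59,-0.648,0.0715,0,0,61.8],[-0.59,-0.648,0.0715,0,0,61.8],[-0.59,-0.648,0.0715,0,0,61.8],[-0.59,-0.648,0.0715,0,0,61.8],[-0.59,-0.648,0.0715,0,0,61.8],[-0.59,-0.648,0.0715,0,0,61.8]]' 1 40; python3 -c "
from h import *
show(); go(.5085,-.309,.088,4)"
```

```text
clock: 2.35
position: [0.508, -0.3072, 0.1608]
ee_rot: [0.001, 0.681, 0.732, -0.001]
contact_force: [-0.0, -0.5, 0.4]
width: 0.0854
t 2.35 p [ 0.508  -0.3072  0.1608] yaw 4.12 z [-0.    -0.002 -1.   ] F [-0.  -0.5  0.4] M [0.   0.02 0.05] w 0.0854 q [-0.66  0.35  1.58 -0.    1.21 -0.73]
row [-0.0017, 0.0004, 0.0728] [-0.02, 0.09, 0.12]
```

```bash
python3 -m crank '[[-0.0017,0.0004,0.036,0,0,0],[-0.0017,0.0004,0.06,0,0,0],[-0.0017,0.0004,0.072,0,0,0],[-0.0017,0.0004,0.072,0,0,0]]' && python3 -m crank '[[0,0,0,0,0,0],[0,0,0,0,0,0],[0,0,0,0,0,0],[0,0,0,0,0,0],[0,0,0,0,0,0],[0,0,0,0,0,0]]' 0 40;  python3 -c "
from h import *
show()"
```

```text
clock: 2.85
position: [0.5084, -0.3082, 0.0887]
ee_rot: [0.0, 0.681, 0.732, -0.001]
contact_force: [-0.0, 0.1, -0.1]
width: 0.0854
clock: 3.6
position: [0.5084, -0.3085, 0.0891]
ee_rot: [0.0, 0.681, 0.732, -0.001]
contact_force: [-1.3, -0.8, 4.0]
width: 0.0112
t 3.6 p [ 0.5084 -0.3085  0.0891] yaw 4.16 z [-0.    -0.002 -1.   ] F [-1.3 -0.8  4. ] M [-0.05  0.16 -0.09] w 0.0112 q [-0.66  0.41  1.67 -0.    1.06 -0.73]
```

```bash
python3 -m crank '[[0,0.0006,-0.0075,2.5,0,0],[0,0.0014,-0.015,5,0,0],[0,0.0026,-0.0225,7.5,0,0],[0,0.0042,-0.03,10,0,0],[0,0.006,-0.037,12.5,0,0],[0,0.0082,-0.044,15,0,0],[0,0.0082,-0.044,15,0,0],[0,0.0082,-0.044,15,0,0]]';  python3 - <<'E'
from h import *
show()
im=viewer.get_image("side"); cv2.imwrite("pics/s1.png",cv2.resize(im["frame"][150:330,260:500],None,fx=3,fy=3))
E
```

```text
clock: 4.6
position: [0.5162, -0.3075, 0.1324]
ee_rot: [-0.089, 0.675, 0.726, -0.096]
contact_force: [0.6, 0.5, -0.7]
width: 0.0113
t 4.6 p [ 0.5162 -0.3075  0.1324] yaw 4.15 z [-0.259 -0.019 -0.966] F [ 0.6  0.5 -0.7] M [ 0.1  -0.06  0.03] w 0.0113 q [-0.56  0.5   1.43 -0.16  1.43 -0.59]
```

View pics/s1.png

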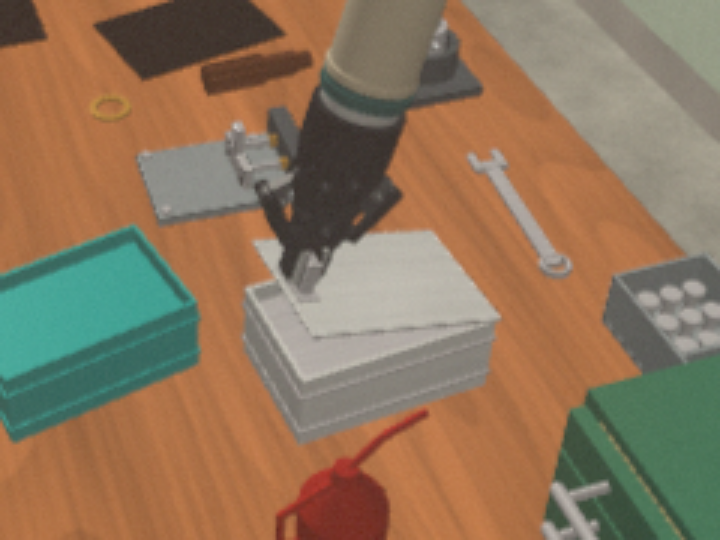

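Lid tipped about 15° in the picture, with its far edge still on the rim at (497,318). Now lift and carry it.

```bash
python3 -c "
from h import *
go(.516,-.3085,.25,4.1,15);go(.516,-.3085,.25,4.1,0);go(.521,.262,.25,13.7,0)"
```

```text
row [-0.001, -0.0306, -0.1134] [-0.06, 0.05, 0.03]
row [-0.001, -0.0306, -0.1134] [-15.06, 0.05, 0.04]
row [0.5677, 0.0139, -0.1258] [-15.03, -1.21, -9.5]
```

```bash
python3 -m crank '[[0,-0.008,-0.03,0,0,0],[0,-0.019,-0.07,0,0,0],[0,-0.0306,-0.1134,-5,0,0],[0,-0.0306,-0.1134,-10,0,0],[0,-0.0306,-0.1134,-15,0,0],[0.03,-0.027,-0.1145,-15,-0.1,-0.5],[0.08,-0.023,-0.1155,-15,-0.2,-1.5],[0.13,-0.019,-0.1165,-15,-0.3,-2.5],[0.18,-0.015,-0.1175,-15,-0.4,-3.5],[0.23,-0.011,-0.119,-15,-0.5,-4.5],[0.28,-0.007,-0.12,-15,-0.6,-5.5],[0.33,-0.003,-0.121,-15,-0.7,-6.5],[0.38,0.001,-0.122,-15,-0.9,-7.5],[0.43,0.005,-0.123,-15,-1,-8.5],[0.48,0.009,-0.124,-15,-1.1,-9.5],[0.52,0.011,-0.125,-15,-1.2,-9.5],[0.55,0.013,-0.1258,-15,-1.2,-9.5],[0.5677,0.0139,-0.1258,-15,-1.2,-9.5],[0.5677,0.0139,-0.1258,-15,-1.2,-9.5]]' ; python3 - <<'E'
from h import *
show()
im=viewer.get_image("top"); W=cloud(im); f=im["frame"].astype(int)
m=(f.min(-1)>120)&(f.max(-1)-f.min(-1)<40); m[:, :110]=0; m[:,260:]=0; m&=(W[...,2]>.15)&(W[...,2]<.35)
print(m.sum()); p=W[m]; A=np.c_[p[:,:2],np.ones(len(p))]; print("plane",np.linalg.lstsq(A,p[:,2],rcond=None)[0]); print(cv2.minAreaRect((p[:,:2]*1000).astype(np.float32)),np.percentile(p[:,2],[5,50,95]))
go(.521,.262,.018,13.7)
# mat by ray onto z=4mm from first picture
d=dict(np.load("top0.npz")); g=d["frame"].max(-1)<60; g[:, :145]=0;g[:,222:]=0;g[:125]=0;g[220:]=0
v,u=np.nonzero(g);K=d["intrinsics"];T=d["world_from_camera"]
q=np.c_[(u-K[0,2])/K[0,0],-(v-K[1,2])/K[1,1],-np.ones(len(u))]@T[:3,:3].T; q=T[:3,3]+q*((.004-T[2,3])/q[:,2])[:,None]
print(cv2.minAreaRect((q[:,:2]*1000).astype(np.float32)))
cv2.imwrite("pics/t2.png",cv2.resize(im["frame"][100:300,100:360],None,fx=3,fy=3))
E
```

```text
clock: 7.02
position: [0.5205, 0.2622, 0.2497]
ee_rot: [-0.0, 0.617, 0.787, -0.001]
contact_force: [0.0, 0.8, -1.2]
width: 0.011
t 7.025 p [0.5205 0.2622 0.2497] yaw 13.76 z [-0.001 -0.001 -1.   ] F [ 0.   0.8 -1.2] M [-0.09  0.14 -0.  ] w 0.011 q [ 0.35  0.28  1.45 -0.    1.41  0.11]
2588
plane [-0.01647462  0.01255809  0.25378603]
((603.148681640625, 262.45391845703125), (188.2782440185547, 90.0907211303711), 14.112130165100098) [0.24307446 0.24666124 0.25026742]
row [0.0008, 0.0009, 0.2317] [-0.09, 0.05, 0.01]
((599.4453735351562, 279.0146179199219), (196.32659912109375, 136.47471618652344), 11.279887199401855)
```

View pics/t2.png

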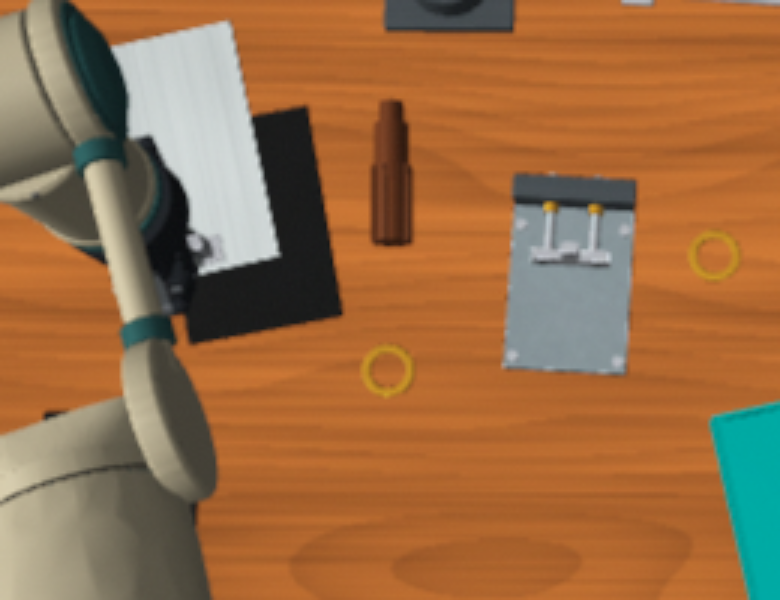

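Lid held level over the mat (mat at about (265,225) in the crop). Lower it.

```bash
python3 -m crank '[[0,0.003,0.05,0,0,0],[0,0.003,0.1,0,0,0],[0,0.003,0.15,0,0,0],[0,0.003,0.19,0,0,0],[0,0.003,0.215,0,0,0],[0,0.003,0.226,0,0,0],[0,0.003,0.23,0,0,0],[0,0.003,0.2315,0,0,0],[0,0.003,0.2315,0,0,0]]'; python3 -c "
from h import *
show()"
```

```text
clock: 8.2
position: [0.524, 0.2619, 0.0192]
ee_rot: [0.0, 0.618, 0.786, -0.0]
contact_force: [0.6, -0.5, -1.5]
width: 0.0112
t 8.2 p [0.524  0.2619 0.0192] yaw 13.71 z [ 0.001 -0.001 -1.   ] F [ 0.6 -0.5 -1.5] M [ 0.01  0.1  -0.04] w 0.0112 q [ 0.35  0.48  1.77 -0.    0.89  0.11]
```

```bash
python3 -m crank '[[0,0,0.001,0,0,0],[0,0,0.002,0,0,0]]' && python3 -m crank '[[0,0,0,0,0,0],[0,0,0,0,0,0],[0,0,0,0,0,0],[0,0,0,0,0,0],[0,0,-0.02,0,0,0],[0,0,-0.06,0,0,0],[0,0,-0.12,0,0,0],[0,0,-0.18,0,0,0],[0,0,-0.24,0,0,0]]' 1; python3 -c "
from h import *
show()
go(.585,-.304,.26,94)"
```

```text
clock: 8.45
position: [0.5245, 0.2621, 0.0182]
ee_rot: [0.001, 0.618, 0.787, 0.001]
contact_force: [-2.4, -0.6, 7.7]
width: 0.0116
clock: 9.57
position: [0.5237, 0.2621, 0.2601]
ee_rot: [0.001, 0.618, 0.787, 0.001]
contact_force: [1.2, -0.1, -0.7]
width: 0.0853
t 9.575 p [0.5237 0.2621 0.2601] yaw 13.72 z [ 0.002 -0.    -1.   ] F [ 1.2 -0.1 -0.7] M [ 0.01 -0.02 -0.  ] w 0.0853 q [ 0.35  0.28  1.43 -0.    1.43  0.11]
row [-0.5645, -0.0747, 0.0002] [0.08, 0.11, -80.28]
```

Check the lid on the mat and find the keeper in the open tin.

```bash
python3 - <<'E'
from h import *
im=viewer.get_image("top"); im2=viewer.get_image("side"); np.savez("top3.npz",**im); W=cloud(im)
a=cv2.resize(im["frame"][125:225,360:445],None,fx=5,fy=5); b=cv2.resize(im2["frame"][130:290,210:440],None,fx=2,fy=2)
c=np.zeros((500,a.shape[1]+b.shape[1],3),np.uint8); c[:,:a.shape[1]]=a; c[:b.shape[0],a.shape[1]:]=b
cv2.imwrite("pics/c3.png",c)
f=im["frame"].astype(int);Z=W[...,2]; v,u=np.mgrid[:400,:640]; B=(u>365)&(u<435)&(v>130)&(v<220)
for n,m in(("boss",B&(f.max(-1)<110)&(Z>.052)&(Z<.075)),("foot",B&(f.max(-1)<110)&(Z>.024)&(Z<.04)),("rim",B&(Z>.073))):
    p=W[m]; print(n,m.sum(),cv2.minAreaRect((p[:,:2]*1000).astype(np.float32)) if len(p) else "",np.percentile(p[:,2],[5,50,95]) if len(p) else "")
g=(f.min(-1)>120)&(f.max(-1)-f.min(-1)<40)&(u>130)&(u<225)&(v>120)&(v<230); p=W[g];p=p[np.isfinite(p[:,2])&(p[:,2]<.025)];A=np.c_[p[:,:2],np.ones(len(p))]
print("lid",len(p),np.linalg.lstsq(A,p[:,2],rcond=None)[0][:2],cv2.minAreaRect((p[:,:2]*1000).astype(np.float32)),np.median(p[:,2]))
E
```

```text
boss 139 ((618.8942260742188, -308.03173828125), (114.29562377929688, 94.68225860595703), 3.8981072902679443) [0.06374844 0.06913245 0.0730753 ]
foot 0  
rim 513 ((586.4810180664062, -304.2046813964844), (185.25552368164062, 121.4542007446289), 4.328763008117676) [0.07398608 0.08093036 0.08549635]
lid 2935 [0.0003239  0.00153696] ((603.4713745117188, 279.99554443359375), (188.7873077392578, 125.06388092041016), 13.468250274658203) 0.015147950238237451
```

View pics/c3.png

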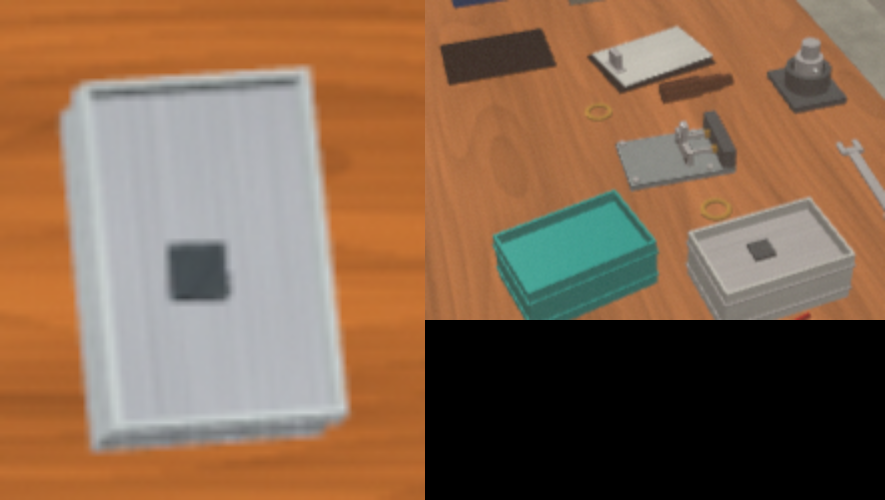

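```bash
python3 - <<'E'
from h import *
d=dict(np.load("top3.npz")); W=cloud(d); Z=W[...,2]*1000; f=d["frame"].astype(int)
print(np.round(Z[140:212:4,374:432:4])); 
v,u=np.mgrid[:400,:640]; m=(f.max(-1)<90)&(u>385)&(u<412)&(v>166)&(v<192)
p=W[m]; print(m.sum(),np.nanpercentile(p,[5,50,95],axis=0), cv2.minAreaRect((p[np.isfinite(p[:,2]),:2]*1000).astype(np.float32)))
print(f[172:190:2,390:410:3].max(-1))
E
```

```text
[[ 2. -1. -1. -0. 82. 85. 77. 82. 84. 78. 80. 72.  1. -4. -1.]
 [64. 67. 66. 61. 64. 61. 64. 60. 65. 66. 64. 66.  1.  1.  4.]
 [57. 61. 61. 65. 62. 66. 67. 62. 64. 63. 66. 60. 84. -2.  3.]
 [46. 83. 55. 61. 63. 63. 63. 68. 68. 66. 64. 60. 84.  3. -3.]
 [36. 83. 71. 60. 65. 61. 65. 61. 66. 64. 63. 61. 82.  8.  4.]
 [32. 79. 65. 65. 63. 64. 60. 60. 61. 68. 64. 63. 82.  6.  0.]
 [20. 79. 66. 63. 62. 64. 58. 67. 65. 64. 60. 62. 80.  3. -1.]
 [23. 82. 65. 65. 66. 67. 66. 64. 64. 62. 58. 62. 73. -2.  1.]
 [22. 75. 61. 62. 64. 65. 65. 64. 66. 63. 70. 64. 71.  2.  0.]
 [19. 68. 64. 63. 59. 72. 70. 64. 66. 63. 68. 66. 69.  0.  2.]
 [ 0. 65. 63. 64. 65. 70. 70. 68. 62. 63. 58. 66. 59.  7.  4.]
 [ 6. 64. 64. 63. 66. 64. 64. 63. 58. 66. 63. 69. 66. 81.  3.]
 [ 2. 67. 63. 64. 56. 62. 68. 65. 63. 66. 66. 67. 62. 75.  6.]
 [ 2. 43. 63. 59. 67. 60. 64. 66. 61. 62. 66. 57. 63. 77.  2.]
 [nan 41. 82. 64. 61. 68. 63. 64. 63. 68. 67. 63. 60. 81.  0.]
 [ 2. 36. 77. 64. 65. 69. 72. 64. 65. 63. 64. 65. 63. 79.  5.]
 [ 1. 22. 79. 63. 64. 62. 64. 63. 60. 64. 60. 62. 64. 75.  4.]
 [ 5. 19. 81. 63. 64. 80. 83. 82. 80. 82. 83. 77. 72. 65. -1.]]
102 [[ 0.56196756 -0.31140941  0.06426097]
 [ 0.57389138 -0.29926193  0.06953581]
 [ 0.5852709  -0.28862151  0.07304824]] ((573.8624267578125, -299.5583801269531), (25.807056427001953, 26.23215675354004), 4.551938533782959)
[[186 189 188 185 187 186 185]
 [186 148  95  94  84 163 184]
 [185 137  81  82  79 159 184]
 [186 144  83  82  79 159 183]
 [186 148  85  82  82 118 184]
 [186 152  82  78  82 104 185]
 [184 165  67  78  79 138 187]
 [182 185 189 188 185 184 186]
 [181 184 187 188 185 185 188]]
```

The lid lies flat on the mat: centre (603,280), 4 mm off in x. In the tin only the boss top shows, at crop (199,271), above a grey surface at z≈62 mm. That surface may be only visual, so I'll straddle the boss and descend slowly while watching force.

```bash
python3 -c "
from h import *
go(.5737,-.300,.18,3)"; grep -n . /dev/null; python3 - <<'E'
from h import *
d=dict(np.load("top3.npz")); f=d["frame"]; m=((f.max(-1)<125)).astype(np.uint8); m[:, :385]=0; m[:,412:]=0; m[:166]=0; m[192:]=0
c=max(cv2.findContours(m,0,1)[0],key=cv2.contourArea); (cx,cy),s,a=cv2.minAreaRect(c); print(cx,cy,s,a)
K=d["intrinsics"];T=d["world_from_camera"]; q=T[:3,:3]@np.array([(cx-K[0,2])/K[0,0],-(cy-K[1,2])/K[1,1],-1]); print(T[:3,3]+q*(.068-T[2,3])/q[2])
E
```

```text
row [-0.5585, -0.0904, 0.084] [0.97, -0.15, 10.73]
399.5 179.0 (10.0, 11.0) 90.0
[ 0.57481723 -0.30090988  0.068     ]
```

```bash
python3 -m crank '[[-0.06,-0.01,0,0,0,2],[-0.12,-0.02,0,0,0,4],[-0.18,-0.03,0,0,0,6],[-0.24,-0.04,0,0,0,8],[-0.3,-0.05,0,0,0,10],[-0.36,-0.06,0,0,0,10.7],[-0.42,-0.07,0,0,0,10.7],[-0.48,-0.08,0,0,0,10.7],[-0.53,-0.086,0.02,0,0,10.7],[-0.559,-0.09,0.06,0,0,10.7],[-0.559,-0.09,0.084,0,0,10.7],[-0.559,-0.09,0.084,0,0,10.7]]'; python3 -c "
from h import *
show()
go(.574,-.3005,.075,3)"
```

```text
clock: 11.18
position: [0.5724, -0.2998, 0.1766]
ee_rot: [0.001, 0.688, 0.725, 0.007]
contact_force: [-1.0, 0.1, 0.1]
width: 0.0856
t 11.175 p [ 0.5724 -0.2998  0.1766] yaw 2.97 z [ 0.011  0.009 -1.   ] F [-1.   0.1  0.1] M [-0.03 -0.04  0.01] w 0.0856 q [-0.6   0.41  1.44  0.01  1.29 -0.65]
row [-0.0017, 0.0005, 0.1016] [0.64, -0.48, -0.02]
```

```bash
python3 -m crank '[[-0.0017,0.0005,0.04,0.6,-0.5,0],[-0.0017,0.0005,0.08,0.6,-0.5,0],[-0.0017,0.0005,0.1,0.6,-0.5,0],[-0.0017,0.0005,0.108,0.6,-0.5,0],[-0.0017,0.0005,0.112,0.6,-0.5,0],[-0.0017,0.0005,0.116,0.6,-0.5,0],[-0.0017,0.0005,0.12,0.6,-0.5,0],[-0.0017,0.0005,0.124,0.6,-0.5,0]]'; python3 - <<'E'
from h import *
show()
im=viewer.get_image("side"); cv2.imwrite("pics/s4.png",cv2.resize(im["frame"][200:300,320:440],None,fx=5,fy=5))
E
```

```text
clock: 12.18
position: [0.5745, -0.3005, 0.0529]
ee_rot: [0.001, 0.689, 0.725, 0.0]
contact_force: [-0.0, 0.5, 0.2]
width: 0.0853
t 12.175 p [ 0.5745 -0.3005  0.0529] yaw 2.97 z [ 0.001 -0.001 -1.   ] F [-0.   0.5  0.2] M [ 0.03  0.   -0.02] w 0.0853 q [-0.59  0.52  1.59  0.    1.04 -0.64]
```

View pics/s4.png

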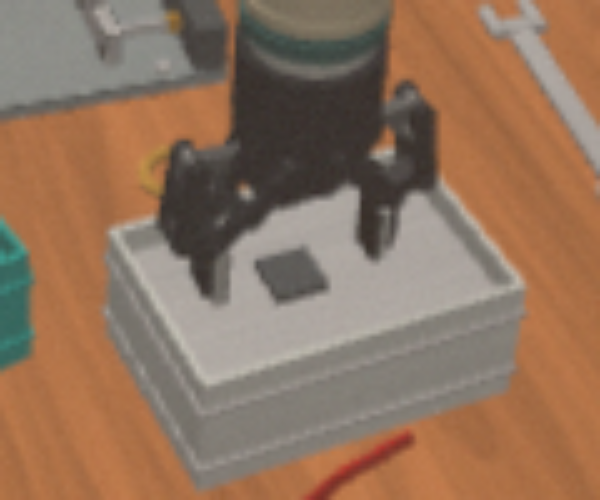

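The fingers straddle the boss at (290,275) with their tips at the grey surface and no force yet. Go on slowly.

```bash
python3 -m crank '[[0,0,0.002,0,0,0],[0,0,0.004,0,0,0],[0,0,0.006,0,0,0],[0,0,0.008,0,0,0]]'; python3 -c "
from h import *
show()"
```

```text
clock: 12.72
position: [0.5741, -0.3002, 0.044]
ee_rot: [0.0, 0.689, 0.725, 0.0]
contact_force: [0.5, -1.1, 1.0]
width: 0.0856
t 12.725 p [ 0.5741 -0.3002  0.044 ] yaw 2.97 z [ 0.  0. -1.] F [ 0.5 -1.1  1. ] M [-0.02  0.04 -0.01] w 0.0856 q [-0.59  0.53  1.6   0.    1.02 -0.64]
```

```bash
python3 -m crank '[[0,0,0.002,0,0,0],[0,0,0.004,0,0,0],[0,0,0.006,0,0,0],[0,0,0.006,0,0,0]]'; python3 -c "
from h import *
show()"
```

```text
clock: 13.22
position: [0.5739, -0.3001, 0.0378]
ee_rot: [-0.0, 0.689, 0.725, 0.0]
contact_force: [-0.1, -0.5, 0.2]
width: 0.0858
t 13.225 p [ 0.5739 -0.3001  0.0378] yaw 2.97 z [-0.  0. -1.] F [-0.1 -0.5  0.2] M [-0.01  0.05  0.05] w 0.0858 q [-0.59  0.53  1.6   0.    1.01 -0.64]
```

No resistance below the visible surface, so it's only visual. Close on the boss.

```bash
python3 -m crank '[[0,0,0,0,0,0],[0,0,0,0,0,0],[0,0,0,0,0,0],[0,0,0,0,0,0],[0,0,0,0,0,0],[0,0,0,0,0,0]]' 0 80; python3 -c "
from h import *
show()"
```

```text
clock: 13.98
position: [0.5742, -0.3003, 0.0381]
ee_rot: [0.0, 0.689, 0.725, 0.0]
contact_force: [-0.8, 0.1, 2.1]
width: 0.0287
t 13.975 p [ 0.5742 -0.3003  0.0381] yaw 2.97 z [ 0.001 -0.    -1.   ] F [-0.8  0.1  2.1] M [-0.02 -0.03 -0.01] w 0.0287 q [-0.59  0.53  1.6   0.    1.01 -0.64]
```

```bash
python3 -m crank '[[0,0,-0.015,0,0,0],[0,0,-0.04,0,0,0],[0,0,-0.08,0,0,0],[0,0,-0.13,0,0,0],[0,0,-0.18,0,0,0],[0,0,-0.18,0,0,0],[0,0,-0.18,0,0,0]]'; python3 - <<'E'
from h import *
show()
# fixture pose from both top views: bed/housing/tongue
im=viewer.get_image("top"); im2=viewer.get_image("side")
cv2.imwrite("pics/s5.png",cv2.resize(im2["frame"][120:300,270:450],None,fx=3.3,fy=3.3))
W=cloud(im); f=im["frame"].astype(int)
# yaw by housing (dark) / bed edges in image cast onto z=.012
K=im["intrinsics"];T=im["world_from_camera"]
v,u=np.mgrid[:400,:640]; B=(u>262)&(u<318)&(v>150)&(v<230)
def cast(m,z):
    c=max(cv2.findContours(m.astype(np.uint8),0,1)[0],key=cv2.contourArea)[:,0].astype(float)
    q=np.c_[(c[:,0]-K[0,2])/K[0,0],-(c[:,1]-K[1,2])/K[1,1],-np.ones(len(c))]@T[:3,:3].T
    q=T[:3,3]+q*((z-T[2,3])/q[:,2])[:,None]; print(cv2.minAreaRect((q[:,:2]*1000).astype(np.float32)))
m=B&((f[...,2]-f[...,0])<30); print(m.sum()); cast(m,.012)
m=B&(f.max(-1)<90); cast(m,.046)
E
```

```text
clock: 14.85
position: [0.5732, -0.2997, 0.2173]
ee_rot: [-0.001, 0.689, 0.725, -0.0]
contact_force: [0.2, 0.4, -3.4]
width: 0.029
t 14.85 p [ 0.5732 -0.2997  0.2173] yaw 2.97 z [-0.001  0.001 -1.   ] F [ 0.2  0.4 -3.4] M [ 0.03  0.03 -0.  ] w 0.029 q [-0.59  0.39  1.36  0.    1.39 -0.64]
2565
((553.603759765625, -12.768329620361328), (109.87096405029297, 179.11572265625), 87.4287338256836)
((619.60595703125, -17.292865753173828), (106.89013671875, 26.61601448059082), 87.00824737548828)
```

View pics/s5.png

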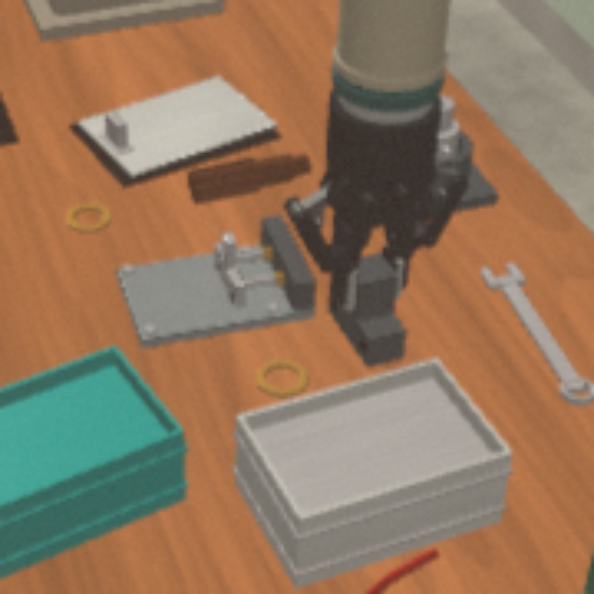

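Keeper is held cleanly by the boss (picture (372,300)), weight 3.4 N, and the tin is empty. Fixture origin is about (0.5507,-0.0126), yaw -2.8°.

```bash
python3 -c "
from h import *
go(.5207,-.0111,.217,87.2)"
```

```text
row [0.2907, -0.0371, -0.0003] [-0.04, -0.26, -84.23]
```

```bash
python3 -m crank '[[0.03,-0.004,0,0,0,-8],[0.06,-0.008,0,0,0,-16],[0.09,-0.012,0,0,0,-24],[0.12,-0.016,0,0,0,-32],[0.15,-0.02,0,0,0,-40],[0.18,-0.024,0,0,0,-48],[0.21,-0.028,0,0,0,-56],[0.24,-0.032,0,0,0,-64],[0.26,-0.034,0,0,0,-72],[0.28,-0.036,0,0,0,-80],[0.2907,-0.0371,0,0,-0.2,-84.2],[0.2907,-0.0371,0,0,-0.2,-84.2],[0.2907,-0.0371,0,0,-0.2,-84.2]]'; python3 -c "
from h import *
show();go(.5207,-.0111,.056,87.2)"
```

```text
clock: 16.58
position: [0.5203, -0.0114, 0.2158]
ee_rot: [-0.001, 0.025, 1.0, -0.0]
contact_force: [-0.5, 0.4, -3.2]
width: 0.0288
t 16.575 p [ 0.5203 -0.0114  0.2158] yaw 87.11 z [-0.003  0.    -1.   ] F [-0.5  0.4 -3.2] M [-0.    0.01 -0.03] w 0.0288 q [-0.16  0.21  1.64 -0.    1.3  -1.68]
row [-0.0008, 0.0004, 0.1598] [-0.01, -0.17, -0.09]
```

```bash
python3 -m crank '[[-0.0008,0,0.04,0,-0.2,0],[-0.0008,0,0.08,0,-0.2,0],[-0.0008,0,0.12,0,-0.2,0],[-0.0008,0,0.15,0,-0.2,0],[-0.0008,0,0.16,0,-0.2,0],[-0.0008,0,0.16,0,-0.2,0]]'; python3 - <<'E'
from h import *
show()
a=viewer.get_image("top");b=viewer.get_image("side"); np.savez("side6.npz",**b)
a=cv2.resize(a["frame"][140:240,250:330],None,fx=4.5,fy=4.5); b=cv2.resize(b["frame"][160:235,290:380],(440,367))
c=np.zeros((450,800,3),np.uint8); c[:,:360]=a; c[:367,360:]=b; cv2.imwrite("pics/c6.png",c)
E
```

```text
clock: 17.32
position: [0.5208, -0.0119, 0.0556]
ee_rot: [-0.0, 0.026, 1.0, -0.0]
contact_force: [0.1, 0.1, -3.2]
width: 0.0288
t 17.325 p [ 0.5208 -0.0119  0.0556] yaw 87.06 z [-0. -0. -1.] F [ 0.1  0.1 -3.2] M [-0.01  0.01 -0.  ] w 0.0288 q [-0.16  0.36  1.87 -0.    0.91 -1.68]
```

View pics/c6.png

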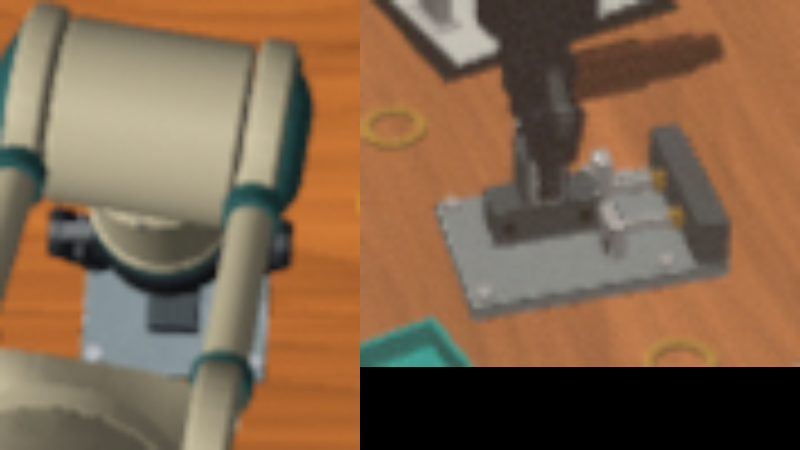

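The side crop shows the bolt-hole face of the foot (490–600, 220) towards the camera, so the 70 mm side seems to lie along x. That would mean I hold it across the wrong width. Measure before acting.

```bash
python3 - <<'E'
from h import *
d=dict(np.load("side6.npz")); W=cloud(d); f=d["frame"].astype(int); v,u=np.mgrid[:400,:640]
m=(f.max(-1)<75)&(u>310)&(u<345)&(v>190)&(v<216)&(W[...,2]>.022)&(W[...,2]<.052)&(W[...,0]<.58)
p=W[m]; print(m.sum(),np.percentile(p,[3,25,50,75,97],axis=0).round(3)); print(cv2.minAreaRect((p[:,:2]*1000).astype(np.float32)))
E
```

```text
76 [[ 0.486 -0.032  0.028]
 [ 0.498 -0.029  0.034]
 [ 0.518 -0.028  0.039]
 [ 0.538 -0.026  0.044]
 [ 0.551 -0.015  0.048]]
((516.645751953125, -27.470821380615234), (19.5557861328125, 66.15045166015625), 74.7431411743164)
```

Confirmed: the foot spans x 0.486–0.552, so the keeper is held across its x width. I'll back off, turn 90°, stand it on the bed square to the fence, let go, turn the tool and regrip across its y width.

```bash
python3 -c "
from h import *
go(.5058,-.0124,.075,-2.8);go(.5058,-.0124,.0475,-2.8)"
```

```text
row [0.0159, -0.0014, -0.0182] [0.11, 0.15, 89.88]
row [0.016, -0.0014, 0.0093] [0.11, 0.15, 89.88]
```

```bash
python3 -m crank '[[0.006,0,-0.0182,0,0,0],[0.0159,-0.0014,-0.0182,0,0,10],[0.0159,-0.0014,-0.0182,0,0,20],[0.0159,-0.0014,-0.0182,0,0,30],[0.0159,-0.0014,-0.0182,0,0,40],[0.0159,-0.0014,-0.0182,0,0,50],[0.0159,-0.0014,-0.0182,0,0,60],[0.0159,-0.0014,-0.0182,0,0,70],[0.0159,-0.0014,-0.0182,0,0,80],[0.0159,-0.0014,-0.0182,0.1,0.1,89.9],[0.0159,-0.0014,-0.0182,0.1,0.1,89.9],[0.0159,-0.0014,-0.004,0.1,0.1,89.9],[0.0159,-0.0014,0.005,0.1,0.1,89.9],[0.0159,-0.0014,0.009,0.1,0.1,89.9],[0.0159,-0.0014,0.009,0.1,0.1,89.9]]'; python3 -c "
from h import *
show()"
```

```text
clock: 19.3
position: [0.5055, -0.0124, 0.0472]
ee_rot: [-0.0, 0.724, 0.69, -0.0]
contact_force: [0.4, 0.4, -3.6]
width: 0.0287
t 19.3 p [ 0.5055 -0.0124  0.0472] yaw -2.8 z [-0.001 -0.    -1.   ] F [ 0.4  0.4 -3.6] M [ 0.04 -0.01 -0.03] w 0.0287 q [-0.16  0.35  1.92 -0.    0.88 -0.11]
```

Now set it down gently until force shows.

```bash
python3 -m crank '[[0,0,0.0007,0,0,0],[0,0,0.0014,0,0,0],[0,0,0.0014,0,0,0]]'; python3 -c "
from h import *
show()"
```

```text
clock: 19.68
position: [0.5058, -0.0125, 0.0461]
ee_rot: [0.0, 0.724, 0.69, -0.0]
contact_force: [-1.5, 0.7, -1.5]
width: 0.0287
t 19.675 p [ 0.5058 -0.0125  0.0461] yaw -2.8 z [-0. -0. -1.] F [-1.5  0.7 -1.5] M [0.03 0.03 0.05] w 0.0287 q [-0.16  0.35  1.92 -0.    0.87 -0.11]
```

```bash
python3 -m crank '[[0,0,0,0,0,0],[0,0,0,0,0,0],[0,0,0,0,0,0],[0,0,-0.015,0,0,0],[0,0,-0.05,0,0,0],[0,0,-0.08,0,0,0],[0,0,-0.08,0,0,0]]' 0.52; python3 - <<'E'
from h import *
show()
b=viewer.get_image("side"); W=cloud(b); f=b["frame"].astype(int); v,u=np.mgrid[:400,:640]
cv2.imwrite("pics/s7.png",cv2.resize(b["frame"][130:240,280:390],None,fx=5,fy=5))
m=(f.max(-1)<75)&(u>295)&(u<350)&(v>175)&(v<225)&(W[...,2]>.016)&(W[...,2]<.085)&(W[...,0]<.565)
p=W[m]; print(m.sum(),np.percentile(p,[3,50,97],axis=0).round(3)); print(cv2.minAreaRect((p[:,:2]*1000).astype(np.float32)))
go(.5058,-.0112,.126,87.2); go(.5058,-.0112,.0465,87.2)
E
```

```text
clock: 20.55
position: [0.508, -0.0128, 0.1293]
ee_rot: [0.003, 0.724, 0.69, 0.002]
contact_force: [0.4, 0.2, 0.6]
width: 0.0446
t 20.55 p [ 0.508  -0.0128  0.1293] yaw -2.79 z [ 0.007 -0.001 -1.   ] F [0.4 0.2 0.6] M [-0.01 -0.02  0.01] w 0.0446 q [-0.16  0.25  1.81 -0.    1.07 -0.11]
49 [[ 0.489 -0.052  0.02 ]
 [ 0.495 -0.03   0.036]
 [ 0.511  0.005  0.073]]
((502.3766784667969, -20.89147186279297), (65.4933090209961, 26.23398780822754), 88.3907241821289)
row [0.0013, -0.0009, 0.0017] [0.12, 0.18, -89.99]
row [0.0014, -0.0011, 0.0812] [0.12, 0.18, -89.99]
```

View pics/s7.png

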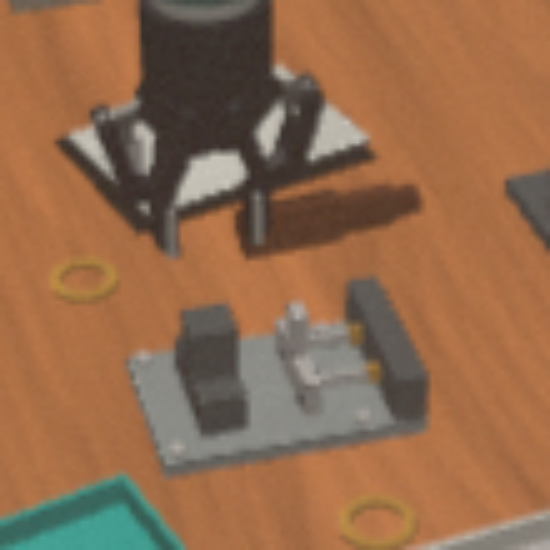

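The keeper stands on the bed, 70 mm side along y, facing the fence. Turn the tool and regrip across y.

```bash
python3 -m crank '[[0.001,-0.001,0,0,0,-10],[0.001,-0.001,0,0,0,-20],[0.001,-0.001,0,0,0,-30],[0.001,-0.001,0,0,0,-40],[0.001,-0.001,0,0,0,-50],[0.001,-0.001,0,0,0,-60],[0.001,-0.001,0,0,0,-70],[0.001,-0.001,0,0,0,-80],[0.001,-0.001,0,0.1,0.2,-90],[0.001,-0.001,0,0.1,0.2,-90],[0.001,-0.001,0.03,0.1,0.2,-90],[0.001,-0.001,0.06,0.1,0.2,-90],[0.001,-0.001,0.075,0.1,0.2,-90],[0.001,-0.001,0.08,0.1,0.2,-90],[0.001,-0.001,0.08,0.1,0.2,-90]]' 1; python3 -c "
from h import *
show();go(.5058,-.0112,.047,87.2)"
```

```text
clock: 22.48
position: [0.5062, -0.0116, 0.0479]
ee_rot: [0.0, 0.025, 1.0, 0.0]
contact_force: [-0.4, 0.1, -0.6]
width: 0.0857
t 22.475 p [ 0.5062 -0.0116  0.0479] yaw 87.17 z [ 0.  0. -1.] F [-0.4  0.1 -0.6] M [ 0.03 -0.    0.03] w 0.0857 q [-0.16  0.35  1.91  0.    0.88 -1.68]
row [0.0004, 0.0004, 0.0009] [0.02, 0.02, -0.03]
```

```bash
python3 -m crank '[[0,0.001,0.0005,0,0,0],[0,0.001,0.0005,0,0,0],[0,0.001,0.0005,0,0,0],[0,0.001,0.0005,0,0,0],[0,0.001,0.0005,0,0,0],[0,0.001,0.0005,0,0,0]]' 0 80; python3 -c "
from h import *
show()"
```

```text
clock: 23.22
position: [0.5071, -0.0108, 0.0481]
ee_rot: [0.001, 0.025, 1.0, -0.0]
contact_force: [0.9, -1.2, 6.1]
width: 0.0287
t 23.225 p [ 0.5071 -0.0108  0.0481] yaw 87.18 z [ 0.002 -0.    -1.   ] F [ 0.9 -1.2  6.1] M [-0.06  0.08  0.  ] w 0.0287 q [-0.16  0.35  1.91  0.    0.88 -1.68]
```

```bash
python3 -m crank '[[0,0,-0.0008,0,0,0],[-0.008,0,-0.0008,0,0,0],[-0.016,0,-0.0008,0,0,0],[-0.024,0,-0.0008,0,0,0],[-0.03,0,-0.0008,0,0,0],[-0.034,0,-0.0008,0,0,0],[-0.034,0,-0.0008,0,0,0],[-0.034,0,-0.0008,0,0,0]]'; python3 -c "
from h import *
show()"
```

```text
clock: 24.22
position: [0.5407, -0.0124, 0.0489]
ee_rot: [0.001, 0.025, 1.0, 0.0]
contact_force: [0.3, 0.2, -3.0]
width: 0.0288
t 24.225 p [ 0.5407 -0.0124  0.0489] yaw 87.17 z [ 0.002  0.    -1.   ] F [ 0.3  0.2 -3. ] M [-0.02 -0.09  0.03] w 0.0288 q [-0.15  0.39  1.84  0.    0.91 -1.67]
```

```bash
python3 -m crank '[[-0.004,0,0.0004,0,0,0],[-0.008,0,0.0004,0,0,0],[-0.011,0,0.0004,0,0,0],[-0.014,0,0.0004,0,0,0],[-0.014,0,0.0004,0,0,0]]'; python3 -c "
from h import *
show()"
```

```text
clock: 24.85
position: [0.5537, -0.013, 0.0483]
ee_rot: [-0.0, 0.025, 1.0, 0.0]
contact_force: [-3.9, 0.9, -1.1]
width: 0.0287
t 24.85 p [ 0.5537 -0.013   0.0483] yaw 87.17 z [-0.001  0.    -1.   ] F [-3.9  0.9 -1.1] M [-0.03  0.79 -0.12] w 0.0287 q [-0.15  0.41  1.81  0.    0.92 -1.67]
```

```bash
python3 -m crank '[[-0.003,0,0,0,0,0],[-0.006,0,0,0,0,0],[-0.009,0,0,0,0,0],[-0.0115,0,0,0,0,0],[-0.0115,0,0,0,0,0],[-0.0115,0,0,0,0,0]]'; python3 - <<'E'
from h import *
show()
b=viewer.get_image("side"); W=cloud(b); f=b["frame"].astype(int)
cv2.imwrite("pics/s8.png",cv2.resize(b["frame"][150:240,290:390],None,fx=6,fy=6))
E
```

```text
clock: 25.6
position: [0.5619, -0.0134, 0.0482]
ee_rot: [-0.004, 0.024, 1.0, 0.0]
contact_force: [-9.5, -0.5, 4.5]
width: 0.0284
t 25.6 p [ 0.5619 -0.0134  0.0482] yaw 87.21 z [-0.007  0.    -1.   ] F [-9.5 -0.5  4.5] M [-0.06  1.46 -0.06] w 0.0284 q [-0.15  0.42  1.79 -0.    0.94 -1.67]
```

View pics/s8.png

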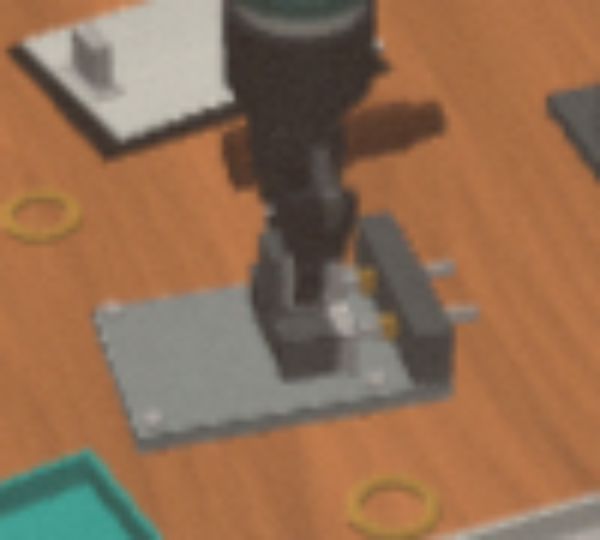

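The keeper is against the fence and the fence is driven back, with its rods protruding behind the housing at (440–475, 270–315). Some downward load has built up, so ease it off and add a little push.

```bash
python3 -m crank '[[-0.001,0,-0.0006,0,-0.4,0],[-0.002,0,-0.0006,0,-0.4,0],[-0.002,0,-0.0006,0,-0.4,0],[-0.002,0,-0.0006,0,-0.4,0]]'; python3 - <<'E'
from h import *
show()
F=[];Xs=[]
v,u=np.mgrid[:400,:640]
for i in range(6):
    b=viewer.get_image("side"); F.append(manip.get_state()["contact_force"]); W=cloud(b); f=b["frame"].astype(int)
    m=(f.max(-1)<75)&(u>328)&(u<360)&(v>190)&(v<216)&(W[...,2]>.016)&(W[...,2]<.036)&(W[...,1]<-.03)&(W[...,0]<.60)
    Xs.append(W[m])
print(np.mean(F,0).round(2),np.std(F,0).round(2)); p=np.concatenate(Xs); print(len(p),np.percentile(p,[2,10,50,90,98],axis=0).round(4))
np.savez("side9.npz",**b)
print(f[200:216:2,330:362:2].max(-1)); print((W[200:216:2,330:362:2,0]*1000).round())
E
```

```text
clock: 26.15
position: [0.5605, -0.0134, 0.0483]
ee_rot: [-0.003, 0.024, 1.0, 0.0]
contact_force: [-9.4, -0.3, 1.3]
width: 0.0284
t 26.15 p [ 0.5605 -0.0134  0.0483] yaw 87.23 z [-0.007  0.    -1.   ] F [-9.4 -0.3  1.3] M [-0.05  1.35 -0.06] w 0.0284 q [-0.15  0.42  1.79 -0.    0.94 -1.67]
[-9.09 -0.18  1.19] [0.15 0.32 0.41]
123 [[ 0.5416 -0.0538  0.0185]
 [ 0.5423 -0.0516  0.0206]
 [ 0.5514 -0.048   0.0272]
 [ 0.5645 -0.0409  0.0344]
 [ 0.5667 -0.0324  0.0356]]
[[131  68  77  83  98  71  86 119 143 142 137  93  70  85  94  94]
 [141  82  70  78  84  86  87 137 177 145 140 136 122  80  93  94]
 [139 108  71  96  94  97  96 101 169 177 155 142 127  94  86  94]
 [142 137  73  83  86  84  77  73 103 117 131 124 125  74  75  72]
 [141 143 105  65  77  74  72  73 104 120 140 140 139  99  75  76]
 [140 141 133  73  75  74  76  75 114 123 138 140 140 128  70  77]
 [140 139 139  98  77  83  90 105 160 125 141 165 140 139  81  77]
 [140 143 141 139 140 138 139 142 137 138 135 133 136 135 122 100]]
[[545. 545. 545. 548. 551. 557. 563. 576. 581. 601. 606. 612. 612. 611.
  615. 620.]
 [541. 546. 544. 546. 554. 561. 566. 571. 579. 598. 604. 610. 610. 607.
  611. 617.]
 [538. 544.  nan 546. 551. 559. 563. 569. 575. 581. 592. 597. 602. 608.
  607. 615.]
 [535. 542. 544. 543. 547. 554. 560. 566. 572. 577. 591. 602. 603. 609.
  608. 610.]
 [531. 538. 543. 542. 546. 553. 559. 567. 572. 580. 593. 600. 604. 607.
  609. 610.]
 [528. 534. 541. 541. 548. 552. 560. 566. 573. 580. 589. 594. 602. 606.
  607. 612.]
 [525. 531. 538. 543. 546. 553. 560. 567. 574. 579. 586. 590. 598. 605.
  608. 613.]
 [521. 528. 535. 540. 547. 552. 558. 566. 571. 577. 584. 587. 594. 601.
  606. 612.]]
```

```bash
python3 -m crank '[[-0.004,0,-0.0004,0,-0.6,0],[-0.006,0,-0.0004,0,-0.6,0],[-0.007,0,-0.0004,0,-0.6,0],[-0.008,0,-0.0004,0,-0.6,0],[-0.008,0,-0.0004,0,-0.6,0],[-0.008,0,-0.0004,0,-0.6,0]]'; python3 - <<'E'
from h import *
show()
F=[]; im=[]
for i in range(6):
    b=viewer.get_image("side"); F.append(manip.get_state()["contact_force"]); im.append(b["frame"].astype(float))
f=np.mean(im,0).max(-1)
K=b["intrinsics"];T=b["world_from_camera"]
print(np.mean(F,0).round(2))
def ray(uu,vv,y):
    q=T[:3,:3]@np.array([(uu-K[0,2])/K[0,0],-(vv-K[1,2])/K[1,1],-1]); return (T[:3,3]+q*(y-T[1,3])/q[1]).round(4)
for v in(206,208,210):
    print(v,f[v,330:364].round().astype(int).tolist()); print([ray(uu,v,-.048)[0] for uu in range(332,356,2)])
cv2.imwrite("pics/s10.png",cv2.resize(np.mean(im,0).astype(np.uint8)[160:230,300:380],None,fx=8,fy=8,interpolation=cv2.INTER_CUBIC))
E
```

```text
clock: 27.2
position: [0.5639, -0.0136, 0.0482]
ee_rot: [-0.003, 0.024, 1.0, 0.0]
contact_force: [-11.2, -0.3, 3.8]
width: 0.0286
t 27.2 p [ 0.5639 -0.0136  0.0482] yaw 87.26 z [-0.005  0.    -1.   ] F [-11.2  -0.3   3.8] M [-0.13  1.74 -0.09] w 0.0286 q [-0.15  0.42  1.78 -0.    0.94 -1.67]
[-11.26  -0.34   4.5 ]
206 [140, 140, 141, 136, 109, 73, 72, 74, 88, 91, 86, 82, 79, 71, 74, 75, 78, 98, 120, 118, 122, 130, 127, 126, 126, 108, 77, 74, 74, 77, 76, 75, 76, 75]
[np.float64(0.5278), np.float64(0.5343), np.float64(0.5408), np.float64(0.5473), np.float64(0.5539), np.float64(0.5605), np.float64(0.5671), np.float64(0.5737), np.float64(0.5804), np.float64(0.587), np.float64(0.5937), np.float64(0.6005)]
208 [139, 141, 142, 142, 136, 107, 68, 65, 75, 75, 75, 76, 76, 74, 76, 74, 80, 103, 116, 118, 128, 140, 139, 139, 138, 131, 96, 74, 74, 75, 76, 74, 75, 75]
[np.float64(0.5278), np.float64(0.5343), np.float64(0.5408), np.float64(0.5474), np.float64(0.554), np.float64(0.5606), np.float64(0.5672), np.float64(0.5738), np.float64(0.5805), np.float64(0.5872), np.float64(0.594), np.float64(0.6007)]
210 [140, 140, 142, 140, 140, 136, 108, 73, 75, 74, 74, 74, 74, 75, 74, 74, 82, 105, 117, 121, 136, 139, 138, 137, 138, 138, 127, 80, 73, 75, 75, 76, 74, 75]
[np.float64(0.5277), np.float64(0.5343), np.float64(0.5408), np.float64(0.5474), np.float64(0.554), np.float64(0.5607), np.float64(0.5673), np.float64(0.574), np.float64(0.5807), np.float64(0.5874), np.float64(0.5942), np.float64(0.601)]
```

View pics/s10.png

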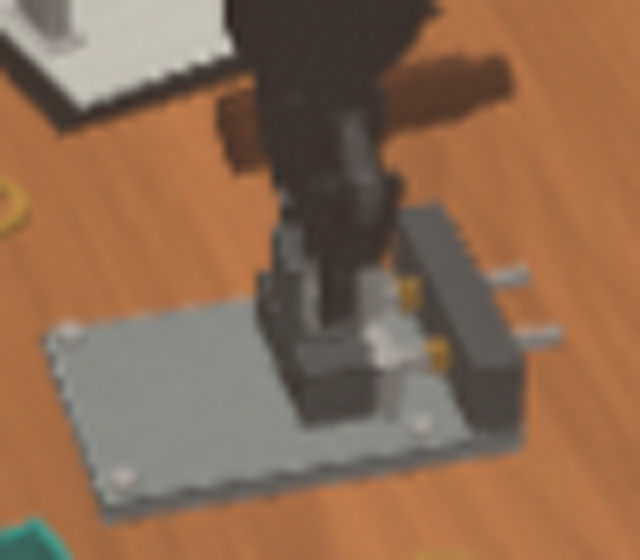

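The averaged view puts the keeper/fence seam at column 346.8, x≈0.576, so the fence is back about 17 mm (≈8.7 N). The wrist reads 11.2 N, less about 2 N of bed friction, which gives ≈9.2 N. Both are mid-window and steady, and the keeper is about 0.4 mm off flush. Hand in.

```bash
python3 -c "
from h import *
print(job.sign_off()); show()"
```

```text
the job is handed in; nothing more can be done
None
the job is handed in; nothing more can be done
```

I handed the job in at about 27.5 s of the 64 s allowed, with the arm still pressing the keeper against the fence. No verdict was reported.

- **Lid:** I tipped it up by the tab about 15° with the far edge still on the rim. It now lies flat on the right-hand mat, tab up, about 4 mm from the middle.
- **Keeper:** Its 70 mm side turned out to lie across the tin, not along the tin's x as the task said, so my first grip was across the wrong width. I stood it on the bed, regripped it across its y width and pressed it against the fence.
- **Grey surface in the tin:** Both cameras showed a grey surface at about 62 mm inside the tin. The fingers passed it without resistance, so I treated it as only an appearance.

**Last checks**
- **Press on the fence:** The wrist read a steady 11.2 N, which is about 9.2 N on the fence after roughly 2 N of estimated bed friction. The side view put the fence back about 17 mm, or about 8.7 N, so the two agree within the 7–13 N window. Depth points taken just before the last push put the fence back only 11–12 mm while the wrist read 9.1 N. I added about 3.5 mm more push after that.
- **Keeper alignment:** Going by the gripper's pose, it is about 0.4 mm off flush, within about 0.1° of square, and the tool is tilted about 0.3°.
- **Not checked at the end:** I did not measure the bystanders again. No move touched them, and those in view looked unmoved.

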